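# Hang the rinsed glue cups on the draining rack

### The arm

A 6-joint arm with a two-finger parallel gripper is mounted at the origin on a cart in front of the work surface, level with it; the furniture and walls round the work are solid. World frame = base frame: x ahead of the robot, y to its left, z up, the work surface at z = 0. Lengths are in m, angles in degrees, forces in N, time in s.
With the tool pointing down it reaches from about 0.25 to 0.775 m from the base axis. Payload 4 kg.
Tool frame: the origin (TCP) lies where the fingers leave the gripper's body, on its centre line; the fingertips stand 97 mm ahead of it and the grasp point (between the pads) lies 78 mm ahead of it; z points along the fingers, y is the line along which they close (so a half turn about z gives the same grasp; the last joint's range is limited). The gripper opens to 94 mm and grips with 3 to 60 N. Pads are 16 mm wide; open, the fingers measure 119 mm over their backs; the gripper's body (75 mm by 177 mm) begins 78 mm behind the grasp point.
Start: joints at [-5.907, 4.996, 78.535, -0, 96.463, -5.907], TCP at [0.55, -0, 0.303] pointing down, gripper open.
Joint ranges: [-177.83, 177.83], [-43.37, 116.18], [15.69, 146.23], [-61.86, 241.86], [9.47, 152.12], [-147.06, 147.06]. Speed limits (degrees/s): [159.86, 159.86, 180, 180, 180, 180].

### API

Orientations are given as a 3x3 rotation matrix whose columns are the frame's x, y, z axes.
In Python, from station import telemetry, imaging, workorder gives the robot as it stands.
- The arm moves only by the shell command python3 -m creep 'ROWS' [FORCE]. ROWS is text: rows parted by semicolons, each of 7 numbers parted by spaces: the shift along the tool's x, y, z in mm, then the turn, a rotation vector about the tool's x, y, z in degrees, then the finger opening in mm, from 0 to 94. In form: tx ty tz wx wy wz fingers; .... A call has 1 to 10 rows; each row is the pose to reach, as a shift and turn from the pose commanded when the call began, along the tool's axes at that moment; what a row does not reach only later rows make up. A row lasts 1/12 s, in which the tool goes at most 41.7 mm and 7.16 degrees, less where a joint would pass 70% of its speed; a pose out of reach is approached as far as the arm can. A call with a gripper value outside its range is refused whole. The fingers move at their own pace and stop on an object; FORCE is the grip in N (left out, the last holds). Time passes only in rows, so rows that repeat a pose let the fingers close. It gives the time, the measured TCP pose, the force, the opening and the grip force at its end, in the units of the state.
- telemetry.state(): the state, without advancing time (a new reading comes with each control period).
- imaging.read_camera(name): name is "scene" or "side" or "wrist"; returns a dict with "img" (420x560x3 uint8, red, green, blue), "range_z" (420x560 float32, m along the optical axis (not along the pixel's ray), 0 where there is no reading), "camera_matrix" (3x3 intrinsics, pixels), "k1" (the pictures are not rectified: a ray, as slopes to the right and down, at radius r is drawn at 1 + k1 r^2 times it, then the intrinsics apply), "rvec" (rotation vector, rad) and "tvec" (3), from world to camera coordinates, as OpenCV has them. Camera axes: x right, y down, z forward; pixel columns grow to the right and rows downward; lengths in m; the calibration is good to about 2 mm. A picture is of the moment at which its call begins.
- workorder.close_job(): hands the job in; it is judged then, once.
The state is a dict: "time_s": time; "qpos": joint angles; "qd": joint speeds; "effort": joint torques, N m; "position": TCP position; "ee_rot": TCP orientation; "ft_force": force on the tool from outside, world axes, zero at the start; "ft_torque": the same for the moment, N m; "finger_gap": finger opening in m; "grasp_force": force on a finger pad.
Only numpy, scipy, OpenCV 4.12 (cv2) and the standard library are available. Lean on these libraries where they do the work, as an engineer would, in place of code of your own. Each camera call takes 0.05 s, during which the arm holds its last target. There are 200 camera calls.

### The job

Two rinsed glue-mixing cups, one blue and one orange, stand mouth down on the work table. Hang each of them mouth down on a peg of its own on the green draining rack (either peg will do), slid fully home so that the bottom of the cup rests on the peg's tip and the cup lies along the leaning peg. Let go of them, and leave the measuring tape, the thread spool and the abrasive block where they are.

Things in the scene. Friction and masses are not known exactly. Their poses are not given: they have to be found in the camera images.
- blue_cup_mid (a point): Blue plastic mixing cup, round, standing mouth down. 85 mm tall; outside 52 mm across at the closed end (on top), widening to 59 mm, with a 63 mm rim bead on the last 5 mm at the mouth; wall 3 mm; inside 80 mm deep, 46 mm across at the floor, 53 mm at the mouth; about 80 g. The point is on its axis, half-way up (42.5 mm from the mouth); z points from mouth to closed end.
- orange_cup_mid (a point): Orange plastic mixing cup, round, standing mouth down. 85 mm tall; outside 52 mm across at the closed end (on top), widening to 59 mm, with a 63 mm rim bead on the last 5 mm at the mouth; wall 3 mm; inside 80 mm deep, 46 mm across at the floor, 53 mm at the mouth; about 80 g. The point is on its axis, half-way up (42.5 mm from the mouth); z points from mouth to closed end.
- blue_cup: The blue cup; origin at the centre of its mouth, z axis towards its closed end.
- orange_cup: The orange cup; origin at the centre of its mouth, z axis towards its closed end.
- peg_left_tip (a point): Tip of the rack's left peg (seen from the robot): white, round, 24 mm across, dome-tipped, 120 mm long, leaning 38 degrees from vertical towards the robot. The point is the top of the dome, on the peg's axis, about 150 mm above the table; z runs along the peg, outward. On a cup hung home the inner floor rests here and the rim stays 40 mm short of the board.
- peg_right_tip (a point): Tip of the rack's right peg (seen from the robot): white, round, 24 mm across, dome-tipped, 120 mm long, leaning 38 degrees from vertical towards the robot. The point is the top of the dome, on the peg's axis, about 150 mm above the table; z runs along the peg, outward. On a cup hung home the inner floor rests here and the rim stays 40 mm short of the board.
- rack: Draining rack, fixed: aluminium drip tray 130 x 300 mm, 12 mm high, with a sloped green board 300 mm long at its back (top edge 75 mm high) that carries the two pegs 150 mm apart. Origin under the tray, half-way between the pegs; -x of the rack is the side towards which the pegs lean, y runs from the right peg to the left.
- measuring_tape: Rolled yellow measuring tape, 53 mm across, 16 mm high, lying between the cups; bystander. Origin under its centre.
- thread_spool: Spool of white thread, 33 mm across, 40 mm high, standing between the cups; bystander. Origin under its centre.
- abrasive_block: Worn grey-brown abrasive block, 28 x 44 mm, 17 mm high, to the right of the rack; bystander. Origin under its centre.
Not all that is in view belongs to the job. Of the things like the blue_cup, leave any that is pink; of the rest the smaller one is meant.

How it is judged:
By the outcome, as a careful person would: the job done as asked, in the order asked, and still so for the second after the job is handed in, with the robot touching nothing.
It also fails if it takes over 64 s, if anything falls off the work surface, if the arm or the gripper's body presses on something with over 40 N, if the wrist force passes 120 N, or if a joint passes its speed limit or range.

## Working session

There is one attempt and no reset: what is moved stays moved. The work goes in short steps, Python scripts to look and compute and a shell command to move; the robot and the scene stay as the last step left them, time stands still between calls to the robot, and variables do not carry over. Pictures are saved under pics/ and viewed, at most 10 in all, crops included, and the job is handed in when it is done.

```bash
mkdir -p pics; ls; cat > h.py <<'E'
import numpy as np,cv2
from station import telemetry,imaging
def cam(n):
    c=imaging.read_camera(n); c['R']=cv2.Rodrigues(np.array(c['rvec'],float))[0]; c['t']=np.array(c['tvec'],float).ravel(); return c
def slopes(c,uv):
    K=np.array(c['camera_matrix']);uv=np.atleast_2d(uv).astype(float)
    d=(uv-[K[0,2],K[1,2]])/[K[0,0],K[1,1]]; s=d.copy()
    for _ in range(20): s=d/(1+c['k1']*(s**2).sum(1,keepdims=True))
    return s
def pts(c,uv):  # world points from depth
    uv=np.atleast_2d(uv).astype(int); z=c['range_z'][uv[:,1],uv[:,0]]; s=slopes(c,uv)
    P=np.c_[s*z[:,None],z]; return ((P-c['t'])@c['R'])[z>0]
def plane(c,uv,h):
    d=np.c_[slopes(c,uv),np.ones(len(np.atleast_2d(uv)))]@c['R']; o=-c['R'].T@c['t']
    return o+d*((h-o[2])/d[:,2])[:,None]
def save(c,n): cv2.imwrite('pics/'+n,c['img'][:,:,::-1])
E
python3 - <<'E'
from h import *
a=cam('scene');b=cam('side')
cv2.imwrite('pics/a.png',a['img'][:,:,::-1]);cv2.imwrite('pics/b.png',b['img'][:,:,::-1])
np.set_printoptions(precision=3,suppress=True)
for c in(a,b):print(-c['R'].T@c['t'],c['R'][2],(c['range_z']>0).mean())
E
```

```text
pics
[ 0.121 -0.393  0.607] [ 0.496  0.642 -0.585] 0.9958375850340137
[0.508 1.052 0.438] [ 0.055 -0.944 -0.326] 0.9959183673469387
```

View pics/a.png

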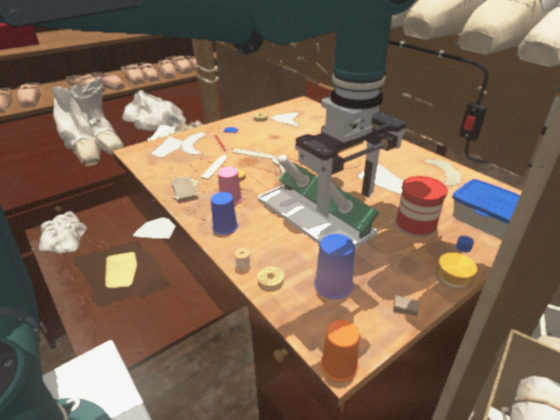

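View pics/b.png

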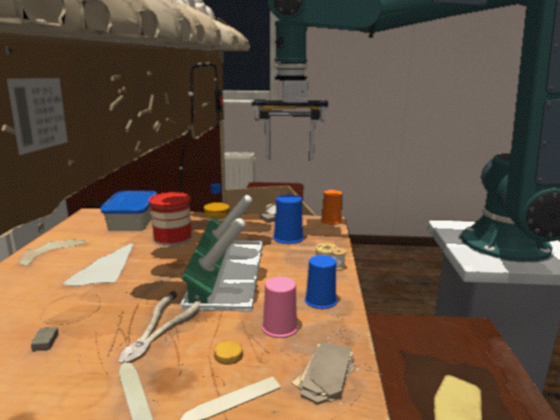

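The scene picture shows a blue cup at (223,213), a bigger blue one at (336,265), pink at (230,185), orange at (341,350), and the pegs under the gripper. The side picture shows blue at (321,282), big blue at (288,220), orange at (332,206), and peg tips near (240,225) and (247,200).

```bash
cat >> h.py <<'E'
def mask(c,lo,hi,roi):
    m=cv2.inRange(cv2.cvtColor(c['img'],cv2.COLOR_RGB2HSV),lo,hi); k=np.zeros_like(m); x0,y0,x1,y1=roi; k[y0:y1,x0:x1]=m[y0:y1,x0:x1]
    n,l,s,_=cv2.connectedComponentsWithStats(k); return l==1+np.argmax(s[1:,4])
def mpts(c,m): v,u=np.nonzero(cv2.erode(m.astype(np.uint8),np.ones((3,3)))); return pts(c,np.c_[u,v])
BL=((105,120,40),(130,255,255));OR=((5,150,80),(14,255,255))
def circ(P):
    A=np.c_[2*P[:,:2],np.ones(len(P))];s=np.linalg.lstsq(A,(P[:,:2]**2).sum(1),rcond=None)[0]
    return s[:2],np.sqrt(s[2]+s[:2]@s[:2])
def axisline(P,iters=200):
    from numpy.linalg import svd
    m=np.median(P,0);d=svd(P-m,full_matrices=False)[2][0];return m,d*np.sign(d[2])
np.set_printoptions(precision=4,suppress=True)
E
python3 - <<'E'
from h import *
a=cam('scene');b=cam('side')
for c,nm,col,roi in((a,'blue',BL,(205,185,242,240)),(b,'blue',BL,(300,250,342,312)),(a,'big',BL,(305,225,365,305)),(b,'big',BL,(270,190,308,248)),(a,'or',OR,(315,315,365,385)),(b,'or',OR,(315,185,350,230))):
    m=mask(c,*col,roi);P=mpts(c,m);zt=np.percentile(P[:,2],99)
    T=P[P[:,2]>zt-.006];W=P[(P[:,2]<zt-.01)&(P[:,2]>.012)]
    print(nm,len(P),'top',zt,'topc',(T[:,:2].min(0)+T[:,:2].max(0))/2,'wall circ',circ(W))
for c,rois in((a,((270,150,305,185),(300,160,350,210))),(b,((200,215,248,272),(215,193,254,232)))):
  for r in rois:
    m=mask(c,(0,0,110),(179,60,255),r);P=mpts(c,m);P=P[(P[:,2]>.06)&(P[:,2]<.16)];mm,d=axisline(P)
    print(r,len(P),mm,d,P[P[:,2].argmax()],np.percentile(P[:,2],98))
# small things in scene cam
for nm,uv in(('spool',(242,252)),('tape',(262,275)),('block',(406,303)),('pink',(230,172)),('can',(421,184))):print(nm,pts(a,[uv]))
E
```

```text
blue 143 top 0.08612350989074688 topc [0.47   0.3098] wall circ (array([0., 0.]), np.float64(0.0))
blue 1203 top 0.0859115563087594 topc [0.4715 0.3184] wall circ (array([0.4712, 0.3176]), np.float64(0.024317348784492328))
big 301 top 0.11025336259469745 topc [0.5466 0.0176] wall circ (array([0., 0.]), np.float64(0.0))
big 1045 top 0.10949074116035307 topc [0.5476 0.0226] wall circ (array([0.5469, 0.0172]), np.float64(0.030436033983594752))
or 1257 top 0.08612891395324904 topc [ 0.4277 -0.1297] wall circ (array([ 0.4298, -0.1287]), np.float64(0.026358165100311273))
or 537 top 0.08559926900955105 topc [ 0.4308 -0.1193] wall circ (array([ 0.4298, -0.1202]), np.float64(0.02156145849203945))
(270, 150, 305, 185) 237 [0.6483 0.2787 0.1145] [-0.6241  0.0234  0.781 ] [0.6289 0.284  0.152 ] 0.149069922632857
(300, 160, 350, 210) 196 [0.666  0.1282 0.1003] [-0.6116 -0.0386  0.7902] [0.6379 0.1275 0.1457] 0.13972694953332804
  return _methods._mean(a, axis=axis, dtype=dtype,
  ret = um.true_divide(
Traceback (most recent call last):
  File "h.py", line 27, in axisline
    m=np.median(P,0);d=svd(P-m,full_matrices=False)[2][0];return m,d*np.sign(d[2])
                       ~~~~~~~~~~~~~~~~~~~~~~~~~~~~~~~^^^
IndexError: index 0 is out of bounds for axis 0 with size 0
```

```bash
python3 - <<'E'
from h import *
s=telemetry.state();print(s['ee_rot'],s['position'],s['time_s'])
a=cam('scene');b=cam('side');w=cam('wrist')
for nm,uv in(('spool',(242,252)),('tape',(262,275)),('block',(406,303)),('pinktop',(230,172)),('can',(421,184))):print(nm,pts(a,[uv]))
print('pink side',pts(b,[(281,283)]))
print('wrist cam',-w['R'].T@w['t'],w['R'][2]);save(w,'w0.png')
for c,uv in((a,(278,158)),(b,(248,198)),(b,(241,222))):print(plane(c,[uv],.145))
E
```

```text
[[ 0.      1.     -0.0013]
 [ 1.     -0.      0.0001]
 [ 0.0001 -0.0013 -1.    ]] [0.5498 0.     0.302 ] 0.2
spool [[0.4336 0.1717 0.0374]]
tape [[0.4405 0.1099 0.0144]]
block [[ 0.612  -0.1187  0.0153]]
pinktop [[0.5473 0.3998 0.0846]]
can [[0.8486 0.0475 0.1055]]
pink side [[0.5427 0.4101 0.0861]]
wrist cam [0.5505 0.0709 0.3858] [-0.0013 -0.2432 -0.97  ]
[[0.6214 0.2939 0.145 ]]
[[0.6327 0.1383 0.145 ]]
[[0.6262 0.2878 0.145 ]]
```

View pics/w0.png

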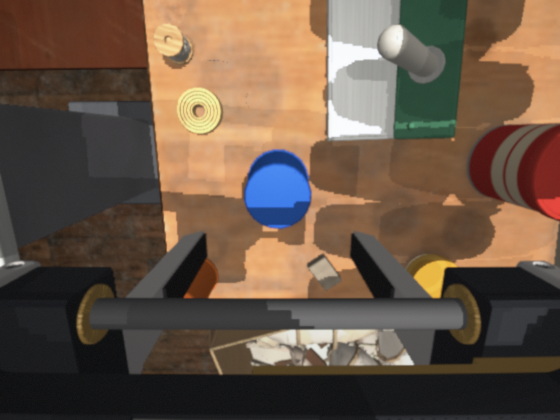

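Wrist view: tool x is world +y (up in the image), tool y is world +x (right). The right peg tip is at (395,42), the big blue decoy is in the centre, and the spool and tape are at upper left. I'll move above the small blue cup.

```bash
python3 -m creep '40 -10 5 0 0 0 94; 80 -20 10 0 0 0 94; 120 -30 15 0 0 0 94; 160 -40 20 0 0 0 94; 200 -50 25 0 0 0 94; 240 -60 30 0 0 0 94; 275 -70 35 0 0 0 94; 300 -79 40 0 0 0 94; 300 -79 40 0 0 0 94; 300 -79 40 0 0 0 94'
python3 - <<'E'
from h import *
s=telemetry.state();print(s['ee_rot'],s['position'],s['time_s'])
a=cam('scene');w=cam('wrist');save(w,'w1.png')
m=mask(w,*BL,(130,80,420,330));P=mpts(w,m);T=P[P[:,2]>.080];print(len(P),len(T),T.min(0),T.max(0),circ(T[:,:]))
cs=cv2.findContours(m.astype(np.uint8),0,2)[0];print(cv2.boundingRect(max(cs,key=len)))
for r in((268,150,308,190),(300,165,350,215)):
    m=mask(a,(0,0,110),(179,60,255),r);P=mpts(a,m);P=P[(P[:,2]>.07)&(P[:,2]<.17)];mm,d=axisline(P);print(len(P),mm,d,P[P[:,2].argmax()])
save(a,'a1.png')
E
```

```text
time_s: 1.18
position: [0.4702, 0.3011, 0.2621]
ee_rot: [[-0.003, 1.0, -0.001], [1.0, 0.003, -0.001], [-0.001, -0.001, -1.0]]
ft_force: [0.3, -1.1, -0.5]
finger_gap: 0.0938
grasp_force: 0.0
[[-0.0031  1.     -0.0008]
 [ 1.      0.0031 -0.001 ]
 [-0.001  -0.0008 -1.    ]] [0.4702 0.3011 0.2621] 1.1833
2679 2238 [0.4493 0.2919 0.0803] [0.4968 0.3404 0.0888] (array([0.473 , 0.3165]), np.float64(0.017308631567962005))
(253, 157, 56, 66)
245 [0.6477 0.2787 0.1139] [-0.6355  0.0297  0.7716] [0.6269 0.2814 0.1511]
315 [0.6537 0.1297 0.1143] [-0.3954 -0.7849  0.477 ] [0.6323 0.1407 0.1514]
```

View pics/w1.png

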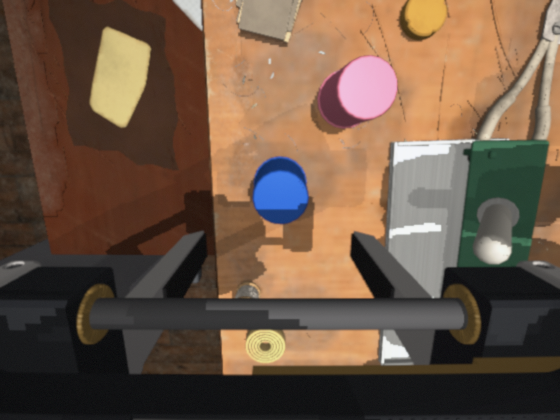

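The wrist picture shows the blue cup centred at about (281,190), pink clear at (365,88), and the left peg tip at (492,245). Descending and gripping.

```bash
python3 -m creep '15 3 35 0 0 0 94; 15 3 70 0 0 0 94; 15 3 100 0 0 0 94; 15 3 124 0 0 0 94; 15 3 124 0 0 0 94; 15 3 124 0 0 0 40; 15 3 124 0 0 0 40; 15 3 124 0 0 0 40; 15 3 124 0 0 0 40; 15 3 124 0 0 0 40' 20
python3 - <<'E'
from h import *
a=cam('scene');print(telemetry.state()['finger_gap'])
# peg tips with arm moved: tip = top of dome; surface points near the top
for r in((268,150,308,190),(300,165,345,205)):
    m=mask(a,(0,0,110),(179,60,255),r);v,u=np.nonzero(m);P=pts(a,np.c_[u,v]);P=P[(P[:,2]>.085)&(P[:,2]<.16)]
    # axis: fit cylinder r=12mm with direction leaning 38deg, yaw free
    from scipy.optimize import least_squares
    def ax(q):
        y=q[2];d=np.array([-np.sin(.6632)*np.cos(y),-np.sin(.6632)*np.sin(y),np.cos(.6632)]);o=np.array([q[0],q[1],.12]);return o,d
    def f(q):o,d=ax(q);X=P-o;return np.linalg.norm(np.cross(X,d),axis=1)-.012
    P=P[P[:,2]<.138];s=least_squares(f,[.65,np.median(P[:,1]),0],loss='soft_l1',f_scale=.002);o,d=ax(s.x)
    print(len(P),'at z=.15:',o+d*(.03/d[2]),d,np.degrees(s.x[2]),np.abs(s.fun).mean())
E
```

```text
time_s: 2.12
position: [0.4749, 0.3153, 0.1407]
ee_rot: [[0.0, 1.0, 0.003], [1.0, -0.0, 0.002], [0.002, 0.003, -1.0]]
ft_force: [0.8, -0.7, 0.1]
finger_gap: 0.0642
grasp_force: 0.0
0.06023683258040431
180 at z=.15: [0.6229 0.2874 0.15  ] [-0.615  -0.0277  0.788 ] 2.5827407027427487 0.000750231823563135
195 at z=.15: [0.6288 0.1371 0.15  ] [-0.6142 -0.0425  0.788 ] 3.956100306332363 0.005844264190377145
```

```bash
python3 -m creep '0 0 0 0 0 0 40; 0 0 0 0 0 0 40; 0 0 0 0 0 0 40; 0 0 0 0 0 0 40; 0 0 -30 0 0 0 40; 0 0 -70 0 0 0 40; 0 0 -110 0 0 0 40; 0 0 -140 0 0 0 40; 0 0 -140 0 0 0 40; 0 0 -140 0 0 0 40' 20
```

```text
time_s: 3.0
position: [0.4747, 0.3153, 0.2807]
ee_rot: [[0.0, 1.0, 0.004], [1.0, -0.0, 0.002], [0.002, 0.004, -1.0]]
ft_force: [0.3, 0.5, -0.9]
finger_gap: 0.0553
grasp_force: 19.9
```

```bash
python3 -m creep '-5 5 -10 -7 0.3 0 40; -10 10 -20 -14 0.6 0 40; -15 15 -30 -21 0.9 0 40; -20 20 -30 -28 1.2 0 40; -26 27 -30 -35 1.5 0 40; -32 35 -20 -38 1.7 0 40; -32 45 -5 -38 1.7 0 40; -32 49 4 -38 1.7 0 40; -32 49 4 -38 1.7 0 40; -32 49 4 -38 1.7 0 40' 20
python3 - <<'E'
from h import *
b=cam('side');a=cam('scene');cv2.imwrite('pics/c2.png',np.hstack([cv2.resize(a['img'][100:300,200:400],(400,400)),cv2.resize(b['img'][120:320,150:350],(400,400))])[:,:,::-1])
m=mask(b,*BL,(150,100,290,260));P=mpts(b,m)
from scipy.optimize import least_squares
def f(q):
    d=np.array([q[2],q[3],1]);d/=np.linalg.norm(d);X=P-np.array([q[0],q[1],.2]);h=X@d;return np.linalg.norm(np.cross(X,d),axis=1)-.028
# tip axis from side view
s=least_squares(f,[.58,.28,-.78,0],loss='soft_l1',f_scale=.002);d=np.array([s.x[2],s.x[3],1]);d/=np.linalg.norm(d);o=np.array([s.x[0],s.x[1],.2]);print(len(P),o,d,np.abs(s.fun).mean())
t=np.array([.623,.2874,.15]);print('tip off axis',(t-o)-d*((t-o)@d))
E
```

```text
time_s: 3.83
position: [0.5226, 0.2827, 0.2719]
ee_rot: [[-0.009, 0.791, 0.612], [1.0, -0.008, 0.025], [0.025, 0.612, -0.79]]
ft_force: [-0.2, -0.4, -1.1]
finger_gap: 0.0549
grasp_force: 19.9
1212 [0.5764 0.2821 0.2   ] [-0.6175 -0.0891  0.7815] 0.0012836883487088995
tip off axis [ 0.0044 -0.0008  0.0034]
```

View pics/c2.png

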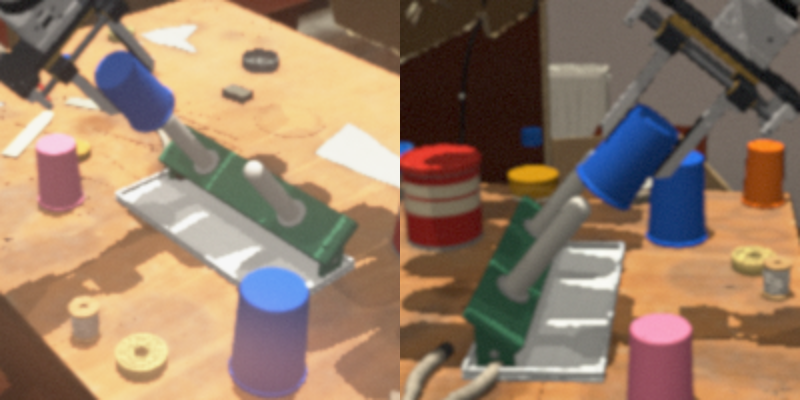

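Both views show the blue cup lined up on the left peg, with its mouth about 20 mm past the tip. Sliding on.

```bash
python3 -m creep '0 0 20 0 0 0 40; 0 0 40 0 0 0 40; 0 0 60 0 0 0 40; 0 0 75 0 0 0 40; 0 0 85 0 0 0 40; 0 0 90 0 0 0 40; 0 0 90 0 0 0 40' 20; python3 -m creep '0 0 2 0 0 0 40; 0 0 4 0 0 0 40; 0 0 4 0 0 0 40'
```

```text
time_s: 4.52
position: [0.5787, 0.2855, 0.2033]
ee_rot: [[-0.009, 0.789, 0.615], [1.0, -0.009, 0.027], [0.027, 0.615, -0.788]]
ft_force: [-0.2, -0.9, -1.0]
finger_gap: 0.0555
grasp_force: 19.9
time_s: 4.77
position: [0.581, 0.2858, 0.2015]
ee_rot: [[-0.01, 0.787, 0.617], [1.0, -0.01, 0.028], [0.028, 0.617, -0.787]]
ft_force: [0.1, -1.2, -0.6]
finger_gap: 0.0553
grasp_force: 19.9
```

```bash
python3 -m creep '0 0 2 0 0 0 40; 0 0 4 0 0 0 40; 0 0 4 0 0 0 40'; python3 -m creep '0 0 1 0 0 0 40; 0 0 2 0 0 0 40; 0 0 2 0 0 0 40';python3 -m creep '0 0 1 0 0 0 40; 0 0 2 0 0 0 40; 0 0 2 0 0 0 40'
```

```text
time_s: 5.02
position: [0.5833, 0.2857, 0.1974]
ee_rot: [[-0.01, 0.788, 0.616], [1.0, -0.009, 0.028], [0.027, 0.616, -0.788]]
ft_force: [-0.2, -0.0, -1.4]
finger_gap: 0.055
grasp_force: 19.9
time_s: 5.27
position: [0.5846, 0.2857, 0.1957]
ee_rot: [[-0.009, 0.788, 0.615], [1.0, -0.009, 0.027], [0.027, 0.615, -0.788]]
ft_force: [-0.2, -0.2, -0.7]
finger_gap: 0.0549
grasp_force: 19.9
time_s: 5.52
position: [0.5858, 0.2859, 0.1946]
ee_rot: [[-0.009, 0.788, 0.616], [1.0, -0.01, 0.028], [0.028, 0.616, -0.787]]
ft_force: [-1.5, -0.1, 1.4]
finger_gap: 0.0553
grasp_force: 20.0
```

```bash
python3 -m creep '0 0 1 0 0 0 40; 0 0 2 0 0 0 40; 0 0 2 0 0 0 40'; python3 -m creep '0 -2 0 0 0 0 40; 0 -4 0 0 0 0 40; 0 -4 0 0 0 0 40'
```

```text
time_s: 5.77
position: [0.5863, 0.2862, 0.1944]
ee_rot: [[-0.009, 0.788, 0.616], [1.0, -0.01, 0.028], [0.028, 0.616, -0.787]]
ft_force: [-11.5, -1.8, 7.6]
finger_gap: 0.055
grasp_force: 20.4
time_s: 6.02
position: [0.5849, 0.2864, 0.1935]
ee_rot: [[-0.01, 0.785, 0.62], [1.0, -0.01, 0.029], [0.029, 0.62, -0.784]]
ft_force: [-3.5, -0.6, 5.9]
finger_gap: 0.0552
grasp_force: 20.1
```

```bash
python3 -m creep '0 -2 0 0 0 0 40; 0 -4 0 0 0 0 40; 0 -4 0 0 0 0 57; 0 -4 0 0 0 0 60; 0 -4 0 0 0 0 66; 0 -4 0 0 0 0 74; 0 -4 0 0 0 0 90; 0 -4 0 0 0 0 90; 0 -4 0 0 0 0 90; 0 -4 0 0 0 0 90' 20
python3 - <<'E'
from h import *
b=cam('side');a=cam('scene');cv2.imwrite('pics/c3.png',np.hstack([cv2.resize(a['img'][100:300,200:400],(400,400)),cv2.resize(b['img'][120:320,150:350],(400,400))])[:,:,::-1])
E
```

```text
time_s: 6.85
position: [0.5807, 0.2859, 0.1877]
ee_rot: [[-0.009, 0.788, 0.616], [1.0, -0.009, 0.027], [0.027, 0.616, -0.788]]
ft_force: [-0.6, 0.5, -0.1]
finger_gap: 0.0897
grasp_force: 0.0
```

View pics/c3.png

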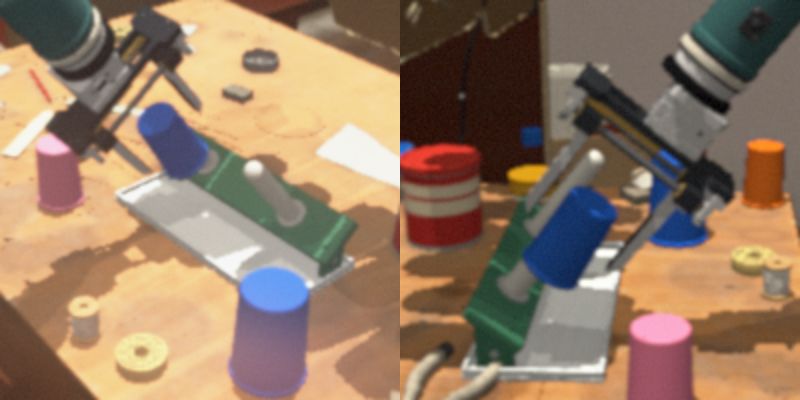

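The blue cup hangs on the left peg, lying along it, with both fingers clear. Retracting, then straightening the tool.

```bash
python3 -m creep '0 0 -20 0 0 0 90; 0 0 -50 0 0 0 90; 0 0 -85 0 0 0 90; 0 0 -120 0 0 0 90; 0 0 -120 7 -0.3 0 94; 0 0 -120 14 -0.6 0 94; 0 0 -120 21 -0.9 0 94; 0 0 -120 28 -1.2 0 94; 0 0 -120 35 -1.5 0 94; 0 0 -120 38 -1.7 0 94'
python3 -m creep '0 0 0 0 0 0 94; 0 0 0 0 0 0 94'
```

```text
time_s: 7.78
position: [0.5083, 0.2824, 0.2828]
ee_rot: [[0.001, 1.0, -0.003], [1.0, -0.001, 0.0], [0.0, -0.003, -1.0]]
ft_force: [-0.2, -0.2, -0.7]
finger_gap: 0.0941
grasp_force: 0.0
time_s: 7.95
position: [0.5075, 0.2825, 0.2817]
ee_rot: [[0.001, 1.0, 0.001], [1.0, -0.001, -0.0], [-0.0, 0.001, -1.0]]
ft_force: [0.5, -0.4, -0.1]
finger_gap: 0.094
grasp_force: 0.0
```

```bash
python3 -m creep '-30 -6 0 0 0 0 94; -70 -13 0 0 0 0 94; -110 -20 0 0 0 0 94; -150 -27 0 0 0 0 94; -190 -34 0 0 0 0 94; -230 -41 0 0 0 0 94; -270 -48 0 0 0 0 94; -310 -56 0 0 0 0 94; -350 -64 0 0 0 0 94; -390 -72 10 0 0 0 94'
python3 -m creep '-30 -6 10 0 0 0 94; -34 -6 10 0 0 0 94; -34 -6 10 0 0 0 94; -34 -6 10 0 0 0 94'
python3 - <<'E'
from h import *
s=telemetry.state();p=s['position'];w=cam('wrist');a=cam('scene')
m=mask(w,(4,130,60),(15,255,255),(130,60,420,330));P=mpts(w,m);T=P[P[:,2]>.080];print(p,len(P),len(T),T.min(0),T.max(0),T.mean(0))
save(w,'w4.png')
E
```

```text
time_s: 8.78
position: [0.4343, -0.1084, 0.2747]
ee_rot: [[-0.001, 1.0, 0.007], [1.0, 0.001, -0.003], [-0.003, 0.007, -1.0]]
ft_force: [0.7, -0.1, 0.4]
finger_gap: 0.0941
grasp_force: 0.0
time_s: 9.12
position: [0.4288, -0.1402, 0.2628]
ee_rot: [[-0.0, 1.0, 0.001], [1.0, 0.0, 0.0], [0.0, 0.001, -1.0]]
ft_force: [-0.0, 1.1, 0.8]
finger_gap: 0.0941
grasp_force: 0.0
[ 0.4288 -0.1402  0.2628] 1660 988 [ 0.4071 -0.1514  0.0801] [ 0.4567 -0.1012  0.0886] [ 0.4321 -0.1337  0.0862]
```

View pics/w4.png

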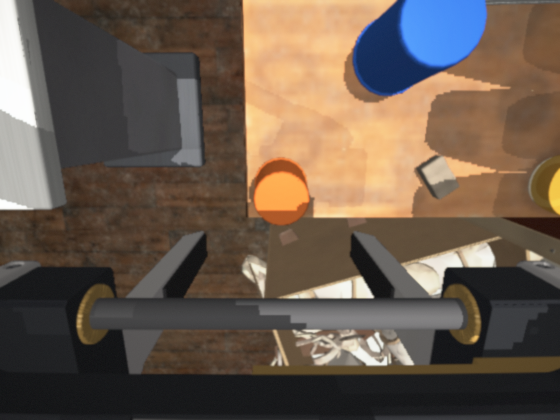

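The picture shows the orange cup at (281,190), the same spot relative to the tool as the blue one was, with nothing near the fingers.

```bash
python3 -m creep '15 3 35 0 0 0 94; 15 3 70 0 0 0 94; 15 3 105 0 0 0 94; 15 3 123 0 0 0 94; 15 3 123 0 0 0 94; 15 3 123 0 0 0 40; 15 3 123 0 0 0 40; 15 3 123 0 0 0 40; 15 3 123 0 0 0 40; 15 3 123 0 0 0 40' 20
python3 -m creep '0 0 0 0 0 0 40; 0 0 0 0 0 0 40; 0 0 0 0 0 0 40; 0 0 0 0 0 0 40'
python3 -m creep '0 0 -30 0 0 0 40; 0 0 -70 0 0 0 40; 0 0 -110 0 0 0 40; 0 0 -150 0 0 0 40; 0 0 -160 0 0 0 40; 0 0 -160 0 0 0 40; 0 0 -160 0 0 0 40' 20
```

```text
time_s: 10.05
position: [0.4328, -0.1264, 0.141]
ee_rot: [[-0.0, 1.0, 0.003], [1.0, 0.0, -0.001], [-0.001, 0.003, -1.0]]
ft_force: [0.9, 0.0, 0.1]
finger_gap: 0.0639
grasp_force: 0.0
time_s: 10.38
position: [0.4322, -0.1263, 0.1403]
ee_rot: [[0.0, 1.0, 0.001], [1.0, -0.0, -0.001], [-0.001, 0.001, -1.0]]
ft_force: [-0.8, -0.6, 4.4]
finger_gap: 0.0549
grasp_force: 20.1
time_s: 10.97
position: [0.4318, -0.126, 0.2983]
ee_rot: [[0.0, 1.0, -0.001], [1.0, -0.0, 0.0], [0.0, -0.001, -1.0]]
ft_force: [-0.1, -0.2, -0.9]
finger_gap: 0.055
grasp_force: 19.9
```

```bash
python3 -m creep '30 4 0 0 0 0 40; 65 9 0 0 0 0 40; 100 15 0 0 0 0 40; 135 20 0 0 0 0 40; 170 25 0 0 0 0 40; 205 30 0 0 0 0 40; 235 36 0 0 0 0 40; 258 40 0 0 0 0 40; 258 40 0 0 0 0 40; 258 40 0 0 0 0 40' 20
```

```text
time_s: 11.8
position: [0.4709, 0.1326, 0.2956]
ee_rot: [[-0.003, 1.0, -0.007], [1.0, 0.003, -0.002], [-0.002, -0.007, -1.0]]
ft_force: [0.3, 0.5, -1.7]
finger_gap: 0.0546
grasp_force: 19.9
```

```bash
python3 -m creep '0 5 -5 -7 0.3 0 40; 0 10 -10 -14 0.6 0 40; 0 15 -15 -21 0.9 0 40; 0 20 -15 -28 1.2 0 40; 0 28 -10 -35 1.5 0 40; 0 40 0 -38 1.7 0 40; 0 50 14 -38 1.7 0 40; 0 57 26 -38 1.7 0 40; 0 57 26 -38 1.7 0 40; 0 57 26 -38 1.7 0 40' 20
python3 - <<'E'
from h import *
b=cam('side');a=cam('scene');cv2.imwrite('pics/c5.png',np.hstack([cv2.resize(a['img'][100:300,200:400],(400,400)),cv2.resize(b['img'][120:320,150:350],(400,400))])[:,:,::-1])
t=np.array([.6297,.1375,.15]);s=telemetry.state();print(np.array(s['ee_rot']).T@(t-s['position']))
E
```

```text
time_s: 12.63
position: [0.528, 0.1305, 0.2704]
ee_rot: [[-0.007, 0.791, 0.611], [1.0, -0.01, 0.025], [0.026, 0.611, -0.791]]
ft_force: [0.0, -0.2, -0.1]
finger_gap: 0.0549
grasp_force: 19.9
[0.0022 0.0035 0.1595]
```

View pics/c5.png

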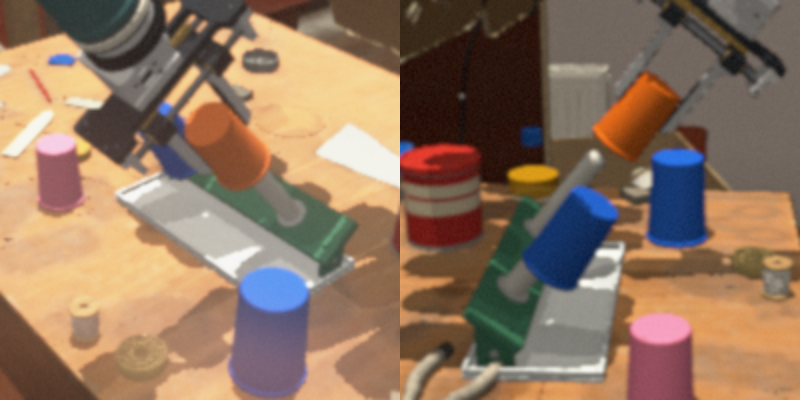

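Both views show the orange cup in line with the right peg, just short of its tip. Sliding on.

```bash
python3 -m creep '2 0 15 0 0 0 40; 2 0 35 0 0 0 40; 2 0 55 0 0 0 40; 2 0 75 0 0 0 40; 2 0 88 0 0 0 40; 2 0 93 0 0 0 40; 2 0 93 0 0 0 40' 20; python3 -m creep '0 0 1 0 0 0 40; 0 0 3 0 0 0 40; 0 0 3 0 0 0 40'
```

```text
time_s: 13.32
position: [0.5862, 0.1362, 0.1995]
ee_rot: [[-0.009, 0.789, 0.614], [1.0, -0.009, 0.027], [0.027, 0.614, -0.789]]
ft_force: [1.2, 0.7, 0.0]
finger_gap: 0.0549
grasp_force: 19.9
time_s: 13.57
position: [0.5882, 0.1367, 0.1992]
ee_rot: [[-0.01, 0.787, 0.617], [1.0, -0.01, 0.028], [0.028, 0.617, -0.786]]
ft_force: [0.9, 0.1, -1.3]
finger_gap: 0.0554
grasp_force: 19.9
```

```bash
python3 -m creep '0 0 1 0 0 0 40; 0 0 2 0 0 0 40; 0 0 2 0 0 0 40';python3 -m creep '0 0 1 0 0 0 40; 0 0 2 0 0 0 40; 0 0 2 0 0 0 40'
```

```text
time_s: 13.82
position: [0.5892, 0.1367, 0.1966]
ee_rot: [[-0.01, 0.788, 0.616], [1.0, -0.009, 0.028], [0.028, 0.616, -0.787]]
ft_force: [0.9, 0.0, -1.4]
finger_gap: 0.055
grasp_force: 19.9
time_s: 14.07
position: [0.5906, 0.1367, 0.1948]
ee_rot: [[-0.009, 0.788, 0.616], [1.0, -0.01, 0.028], [0.028, 0.616, -0.787]]
ft_force: [-1.2, 0.0, 0.3]
finger_gap: 0.0549
grasp_force: 19.9
```

```bash
python3 -m creep '0 0 1 0 0 0 40; 0 0 2 0 0 0 40; 0 0 2 0 0 0 40'; python3 -m creep '0 0 1 0 0 0 40; 0 0 1 0 0 0 40'
```

```text
time_s: 14.32
position: [0.5912, 0.1367, 0.1944]
ee_rot: [[-0.009, 0.788, 0.615], [1.0, -0.009, 0.027], [0.027, 0.615, -0.788]]
ft_force: [-11.1, -2.0, 6.9]
finger_gap: 0.0552
grasp_force: 20.3
time_s: 14.48
position: [0.5917, 0.1367, 0.1943]
ee_rot: [[-0.009, 0.788, 0.616], [1.0, -0.009, 0.027], [0.027, 0.616, -0.787]]
ft_force: [-14.4, -2.8, 10.1]
finger_gap: 0.0551
grasp_force: 20.5
```

Contact with the tip. Lower it slightly and release as with the blue cup.

```bash
python3 -m creep '0 -3 0 0 0 0 40; 0 -6 0 0 0 0 40; 0 -8 0 0 0 0 40; 0 -8 0 0 0 0 57; 0 -8 0 0 0 0 60; 0 -8 0 0 0 0 66; 0 -8 0 0 0 0 76; 0 -8 0 0 0 0 90; 0 -8 0 0 0 0 90; 0 -8 0 0 0 0 90' 20
python3 -m creep '0 0 0 0 0 0 90; 0 0 -20 0 0 0 90; 0 0 -50 0 0 0 90; 0 0 -85 0 0 0 90; 0 0 -120 0 0 0 90; 0 0 -150 0 0 0 90; 0 0 -150 0 0 0 90; 0 0 -150 0 0 0 90'
python3 - <<'E'
from h import *
b=cam('side');a=cam('scene');cv2.imwrite('pics/c6.png',np.hstack([cv2.resize(a['img'][100:320,180:400],(400,400)),cv2.resize(b['img'][120:320,150:350],(400,400))])[:,:,::-1])
for nm,uv in(('spool',(242,252)),('tape',(262,275)),('block',(406,303))):print(nm,pts(a,[uv]))
E
```

```text
time_s: 15.32
position: [0.586, 0.1369, 0.1872]
ee_rot: [[-0.009, 0.788, 0.615], [1.0, -0.009, 0.028], [0.027, 0.615, -0.788]]
ft_force: [-0.1, -0.4, 0.7]
finger_gap: 0.0883
grasp_force: 0.0
time_s: 15.98
position: [0.4937, 0.1329, 0.3083]
ee_rot: [[-0.01, 0.785, 0.62], [1.0, -0.01, 0.029], [0.029, 0.62, -0.784]]
ft_force: [0.4, 0.0, -0.3]
finger_gap: 0.0902
grasp_force: 0.0
spool [[0.4328 0.1704 0.0388]]
tape [[0.4404 0.1097 0.0146]]
block [[ 0.6103 -0.1196  0.0174]]
```

View pics/c6.png

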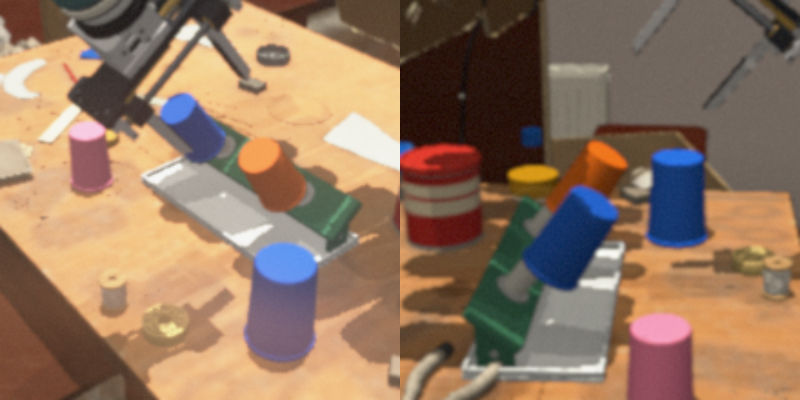

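Both cups hang home along their pegs, the arm is clear, and the bystanders haven't moved.

```bash
python3 -c "
from station import workorder;print(workorder.close_job())"
```

```text
the job is handed in; nothing more can be done
None
```

The smaller blue cup hangs on the left peg and the orange cup on the right, both fully home and released, with the tape, spool and block unmoved; the job was handed in at about 16 s of the 64 s limit.

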